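# Knock two biscuits out of the press and tip them into the crate

## Robot

A 7-joint arm with a two-finger parallel gripper is mounted at the origin on the work surface. World frame = base frame: x ahead of the robot, y to its left, z up, the work surface at z = 0. Lengths are in m, angles in rad, forces in N, time in s.
With the tool pointing down it reaches from about 0.425 to 0.875 m from the base axis. Payload 4.7 kg.
Tool frame: the origin (TCP) lies between the finger pads; the fingertips stand 11 mm ahead of it and the grasp point (between the pads) lies 8 mm behind it; z points along the fingers, y is the line along which they close (so a half turn about z gives the same grasp; the last joint's range is limited). The gripper opens to 87 mm and grips with 3 to 60 N. Pads are 19 mm wide; open, the fingers measure 117 mm over their backs; the gripper's body (75 mm by 190 mm) begins 51 mm behind the grasp point.
Start: joints at [1.349, 0.321, -0.07, 1.45, 0.023, 1.371, -0.057], TCP at [0.152, -0.632, 0.234] pointing down, gripper open.
Joint ranges: [-2.86, 2.86], [-0.3, 2.09], [-1.38, 1.24], [0.06, 2.45], [-1.56, 4.7], [0.09, 2.05], [-2.69, 2.69]. Speed limits (rad/s): [2.57, 2.57, 3.14, 3.14, 3.14, 3.14, 3.14].

## Interface

Orientations are given as a rotation vector (axis times angle).
In Python, from bench import ctrl gives the robot as it stands. The module is installed in compiled form; this text tells all that it offers.
- The arm moves only by the shell command python3 -m inch 'ROWS' [FORCE]. ROWS is JSON, a list of rows, each an object with "slide": the shift along the tool's x, y, z scaled (see below), a list of three; "angular": the turn, a rotation vector about the tool's x, y, z scaled (see below), a list of three; "claw": the opening, from -1 (shut) to 1 (fully open). In form: [{"slide": [tx, ty, tz], "angular": [rx, ry, rz], "claw": claw}, ...]. A call has 1 to 10 rows; each row is the pose to reach, as a shift and turn from the pose commanded when the call began, along the tool's axes at that moment; what a row does not reach only later rows make up. The controller multiplies each number of a shift by 0.25 m and each number of a turn by 30 degrees. A row lasts 1/10 s, in which the tool goes at most 50 mm and 8.59 degrees, less where a joint would pass 70% of its speed; a pose out of reach is approached as far as the arm can. A call with a number of a shift or a turn outside -1 to 1 is refused whole. A call with a gripper value outside its range is refused whole. The fingers move at their own pace and stop on an object; FORCE is the grip in N (left out, the last holds). Time passes only in rows, so rows that repeat a pose let the fingers close. It gives the time, the measured TCP pose, the force, the opening and the grip force at its end, in the units of the state.
- ctrl.get_state(): the state, without advancing time (a new reading comes with each control period).
- ctrl.get_image(name): name is "side" or "top" or "wrist"; returns a dict with "color" (480x640x3 uint8, red, green, blue), "depth" (480x640 float32, m along the optical axis (not along the pixel's ray), 0 where there is no reading), "camera_matrix" (3x3 intrinsics, pixels), "extrinsics" (4x4, takes a point from camera to world coordinates); the wrist camera has in their place "tool_from_camera" (4x4, takes a point from camera to tool coordinates, whose origin is the TCP and whose axes are the flange's). Camera axes: x right, y up, looking along -z (the intrinsics and any distortion apply to the point x, -y, -z); pixel columns grow to the right and rows downward; lengths in m; the calibration is good to about 2 mm. The wrist camera is an equidistant fisheye: a pixel r from the principal point sees the ray r / f radians off the axis. A picture is of the moment at which its call begins: read the wrist's pose just before it.
- ctrl.close_job(): hands the job in; it is judged then, once.
Trained networks look in the newest picture that a camera, given by its name, has taken for a name from the list of things; names that differ only in an ending like _2 or _b are one class to them, and where a whole thing is asked for, a point or a joint stands for the part that bears it (a point fixed in the world has none). Each returns a list of dicts, best first, with "confidence" (0 to 1); they miss things now and then, are a little off and sometimes report something else, mostly with a low value. They report only what shows in the picture. A call takes as long as a camera call. They do not tell look-alikes from the thing itself.
- ctrl.find_in(query, camera): "bbox" ([centre column, centre row, width, height] in pixels, round what is visible of it).
- ctrl.outline_of(query, camera): "mask" (480x640 bool, what is visible of it) and "bbox" ([centre column, centre row, width, height] in pixels, round what is visible of it).
The state is a dict: "time": time; "joint_positions": joint angles; "qd": joint speeds; "joint_torque": joint torques, N m; "position": TCP position; "tool_rot": TCP orientation; "ft_force": force on the tool from outside, world axes, zero at the start; "torque": the same for the moment, N m; "grip_width": opening from 0.0 (shut) to 1.0 (fully open); "grip_force": force on a finger pad.
Only numpy, scipy, OpenCV 4.12 (cv2) and the standard library are available. Lean on these libraries where they do the work, as an engineer would, in place of code of your own. Each camera call takes 0.05 s, during which the arm holds its last target. There are 200 camera calls.

## Task

Take the steel shaker that was left on the tipping plate of the biscuit press and stand it upright on a free bit of the counter. Then push the press's lever all the way down so that both biscuits rise out of their moulds, slide both of them, without picking either up, onto the level tipping plate until they lie wholly on it, and only then raise the plate by its handle so that both slide off into the blue crate. Lower the plate flat again, and leave everything else on the counter where it stands.

Things in the scene. Friction and masses are not known exactly. Their poses are not given: they have to be found in the camera images.
- press: Biscuit press bolted to the counter; origin on the counter under the centre of its mould block. In its frame (mm): base plate x -75..75, y -58..186, 8 high; aluminium mould block x -60..60, y -55..55, top (deck) at z 80. The lever is at the block's -y end; at its +y end follow the tipping plate and then the crate.
- deck (a point): Centre of the mould block's top face, axes as the press. Two open cavities side by side, 48 (x) by 76 (y) mm, 30 deep, centred at x -27 and +27, y 0 from here, each with a lifting floor. Guide fences 4 thick at x -58 and +58 stand 14 above the deck along the whole block; the deck is open at both y ends.
- lever (a joint): Ejector lever, rad: 0 = up (start), 0.6 = fully down. The lever (105-110 mm long) turns about the press's x axis through press point (0, -66, 50) mm and stays where it is left. It lifts both cavity floors 55 mm per rad: fully down, they stand 3 mm above the deck (z 83).
- lever_grip (a point): Centre of the lever's black cross grip (18 mm diameter, 50 mm long along the press's x), 110 mm from the pivot; at the start at press (0, -157, 112) mm, fully down at (0, -176, 50). Push it down from above; takes about 5 N.
- plate (a joint): Tipping plate, rad: 0 = level, up to 1.2 = tipped towards the crate. Hinge along the press's x axis through press point (0, 187, 70) mm, at the plate's crate end. Falls back level if let go.
- plate_mid (a point): Point on the top face of the steel tipping plate, moves with it; its axes are the press's axes while level, z up from the plate. The face is at press z 78 (2 below the deck), 116 wide between side fences (at x -60 and +60, 16 high), and reaches from y -65 (at the mould block) to y +91 (lip, over the crate) from this point.
- plate_handle (a point): Middle of the free length of the plate's handle, a round dark rod 12 mm diameter sticking out 68 mm along the press's -x from the plate's side, with a black ball at its end (18 mm; 31 mm beyond this point). The free rod reaches 36 mm from this point towards the plate. At the start at press (-98, 75, 80) mm: 112 mm from the hinge in y and 10 above it.
- biscuit_a: Hard brown biscuit block 44 x 72 x 24 mm (x, y, z), about 80 g, a cross in relief on top. Origin at the centre of its underside. Starts in the press's -x cavity, top 6 mm below the deck.
- biscuit_b: The same kind of biscuit in the press's +x cavity.
- shaker: Steel shaker 44 mm diameter up to 58 mm high, then a 48 mm collar up to 70 mm, domed top at 82 mm; about 150 g. Origin at the centre of its underside. Starts upright on the tipping plate.
- crate: Low ribbed blue crate, fixed, 220 x 200 mm (x, y) outside, 52 high, walls and floor 5 thick. Origin at the centre of its underside, on the counter.
- shaker2: Bystander, leave it where it is. Origin at the centre of its underside: a second steel shaker, same as shaker, standing on the counter.
- can: Bystander, leave it where it is. Origin at the centre of its underside: aluminium can with a paper band, 56 mm diameter, 75 mm tall.
- saltpot: Bystander, leave it where it is. Origin at the centre of its underside: white ceramic pot with a lid, 54 mm diameter, 70 mm tall.
- vinegar: Bystander, leave it where it is. Origin at the centre of its underside: amber bottle, 54 mm diameter, 150 mm tall.
- mug: Bystander, leave it where it is. Origin at the centre of its underside: steel mug, 72 mm diameter, 80 mm tall, handle on its +y side.
- bowl: Bystander, leave it where it is. Origin at the centre of its underside: white bowl, 110 mm diameter, 45 mm tall.
- spatula: Bystander, leave it where it is. Spatula 240 mm long lying on the counter along its own x, no more than 80 mm wide; origin at the middle of its length.
There are look-alikes about, which are no part of the job. Leave any green look-alike of the biscuit_b alone. Leave any turquoise or white look-alike of the biscuit_a alone.

How it is judged:
On the way, in this order (a step that is already met when the one before it is completed fails the run):
1. the shaker from the plate stands upright on the counter (height (world z) of shaker below 0.006 m and angle between shaker's own z axis and vertical below 0.15 rad and horizontal distance between shaker and crate above 0.125 m and linear speed of shaker below 0.03 m/s), for 0.2 s.
2. both biscuits lie on the level tipping plate (x of biscuit_a in the frame of plate_mid between -0.062 and 0.062 m and y of biscuit_a in the frame of plate_mid between -0.04 and 0.065 m and z of biscuit_a in the frame of plate_mid between -0.006 and 0.02 m and x of biscuit_b in the frame of plate_mid between -0.062 and 0.062 m and y of biscuit_b in the frame of plate_mid between -0.04 and 0.065 m and z of biscuit_b in the frame of plate_mid between -0.006 and 0.02 m and value of joint plate below 0.08 rad), for 0.2 s.
3. the plate is being tipped with both biscuits on it (x of biscuit_a in the frame of plate_mid between -0.062 and 0.062 m and y of biscuit_a in the frame of plate_mid between -0.04 and 0.065 m and z of biscuit_a in the frame of plate_mid between -0.006 and 0.02 m and x of biscuit_b in the frame of plate_mid between -0.062 and 0.062 m and y of biscuit_b in the frame of plate_mid between -0.04 and 0.065 m and z of biscuit_b in the frame of plate_mid between -0.006 and 0.02 m and value of joint plate above 0.2 rad), for 0.02 s.
4. both biscuits have slid into the crate (x of biscuit_a in the frame of crate between -0.11 and 0.11 m and y of biscuit_a in the frame of crate between -0.1 and 0.1 m and z of biscuit_a in the frame of crate between -0.005 and 0.05 m and linear speed of each of biscuit_a, biscuit_b below 0.03 m/s and x of biscuit_b in the frame of crate between -0.11 and 0.11 m and y of biscuit_b in the frame of crate between -0.1 and 0.1 m and z of biscuit_b in the frame of crate between -0.005 and 0.05 m), for 0.2 s.
At the end, for the whole second after the job is handed in: Both biscuits lie at rest inside the blue crate; the shaker that stood on the plate stands upright on the counter (within 0.15 rad of vertical, outside the crate), the tipping plate is down (within 0.08 rad of level) and the lever is down (above 0.5 rad) (all of step 1 and all of step 4 and value of joint plate below 0.08 rad and value of joint lever above 0.5 rad); the robot touches nothing.
It fails at once if a bystander on the counter is moved by more than 30 mm (distance of any of shaker2, can, saltpot, vinegar, mug, bowl, spatula from where it was at the start of the episode above 0.03 m).
It fails at once if a biscuit is picked up instead of slid (more than about 50 mm above the deck while the plate is down) ((height (world z) of biscuit_a above 0.13 m and value of joint plate below 0.3 rad) or (height (world z) of biscuit_b above 0.13 m and value of joint plate below 0.3 rad)).
It also fails if it takes over 72 s, if anything falls off the work surface, if the arm or the gripper's body presses on something with over 40 N, if the wrist force passes 120 N, or if a joint passes its speed limit or range.

## Working session

There is one attempt and no reset: what is moved stays moved. The work goes in short steps, Python scripts to look and compute and a shell command to move; the robot and the scene stay as the last step left them, time stands still between calls to the robot, and variables do not carry over. Pictures are saved under pics/ and viewed, at most 10 in all, crops included, and the job is handed in when it is done.

```bash
mkdir -p pics; python3 - <<'E'
from bench import ctrl
import cv2,numpy as np
s=ctrl.get_state()
for k,v in s.items(): print(k,np.round(v,3))
for c in ["side","top"]:
    im=ctrl.get_image(c)
    cv2.imwrite(f"pics/{c}0.png",im["color"][:,:,::-1])
    print(c,np.round(im["camera_matrix"],1).tolist(),np.round(im["extrinsics"],3).tolist(), im.keys())
    np.savez(f"{c}0.npz",**im)
    for n in ["press","shaker","biscuit_a","crate","lever_grip","plate_handle","plate_mid","can","saltpot","vinegar","mug","bowl","spatula"]:
        print(c,n,[(np.round(d["bbox"]).astype(int).tolist(),round(d["confidence"],2)) for d in ctrl.find_in(n,c)][:4])
E
```

```text
time 0.0
joint_positions [ 1.349  0.322 -0.07   1.452  0.023  1.371 -0.057]
qd [-0.004 -0.001 -0.002  0.002  0.    -0.    -0.   ]
joint_torque [ 1.0000e-03 -4.9128e+01 -4.0400e-01 -3.1253e+01 -6.4000e-02  4.4000e-02
  0.0000e+00]
position [ 0.152 -0.632  0.232]
tool_rot [-3.118e+00 -3.690e-01  1.000e-03]
ft_force [ 0.354  0.354 -0.23 ]
torque [-0.001 -0.045 -0.002]
grip_force 0.0
grip_width 1.001
side [[440.1, 0.0, 333.0], [0.0, 440.1, 237.3], [0.0, 0.0, 1.0]] [[-0.755, 0.335, -0.563, -0.119], [-0.655, -0.42, 0.628, 0.687], [-0.026, 0.843, 0.537, 0.738], [0.0, 0.0, 0.0, 1.0]] dict_keys(['color', 'depth', 'camera_matrix', 'extrinsics'])
side press [([298, 264, 132, 102], 0.75), ([327, 226, 16, 29], 0.32)]
side shaker [([282, 255, 22, 35], 0.92), ([392, 249, 16, 32], 0.87), ([346, 227, 27, 32], 0.72)]
side biscuit_a [([350, 323, 26, 31], 0.84), ([306, 245, 24, 12], 0.7), ([269, 366, 31, 33], 0.7), ([315, 214, 22, 12], 0.66)]
side crate [([216, 322, 128, 103], 0.68)]
side lever_grip [([346, 228, 27, 32], 0.59)]
side plate_handle [([279, 274, 91, 46], 0.96)]
side plate_mid [([282, 272, 9
[... 722 characters left out ...]
74, 180, 21, 32], 0.43)]
top biscuit_a [([314, 222, 28, 17], 0.95), ([360, 321, 32, 27], 0.81), ([391, 166, 27, 28], 0.78), ([311, 241, 29, 20], 0.77)]
top crate [([207, 222, 91, 88], 0.79), ([305, 241, 145, 79], 0.32)]
top lever_grip [([353, 234, 40, 20], 0.63)]
top plate_handle [([261, 242, 63, 82], 0.77)]
top plate_mid [([262, 240, 62, 79], 0.79)]
top can [([334, 277, 24, 23], 0.61), ([305, 242, 148, 81], 0.22)]
top saltpot [([373, 201, 18, 24], 0.73)]
top vinegar [([276, 179, 25, 32], 0.84)]
top mug [([337, 185, 24, 35], 0.96), ([314, 224, 25, 20], 0.61), ([357, 234, 45, 21], 0.56)]
top bowl [([454, 336, 42, 38], 0.73)]
top spatula [([450, 223, 46, 82], 0.85), ([311, 241, 34, 19], 0.35)]
```

```bash
python3 - <<'E'
import cv2
a=cv2.imread("pics/top0.png")[130:390,150:500]
cv2.imwrite("pics/topc.png",cv2.resize(a,None,fx=2.28,fy=2.28,interpolation=cv2.INTER_CUBIC))
a=cv2.imread("pics/side0.png")[190:400,150:430]
cv2.imwrite("pics/sidec.png",cv2.resize(a,None,fx=2.8,fy=2.8,interpolation=cv2.INTER_CUBIC))
E
```

```text
(no output)
```

View pics/topc.png

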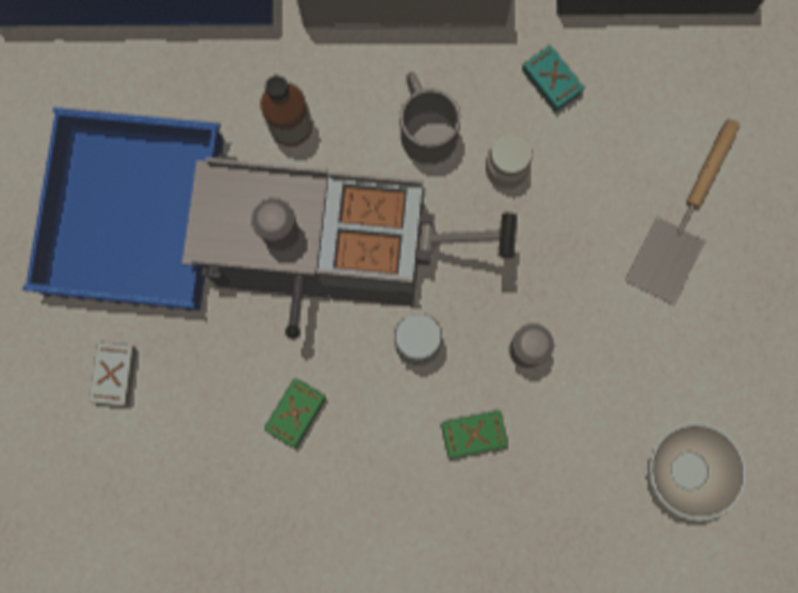

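View pics/sidec.png

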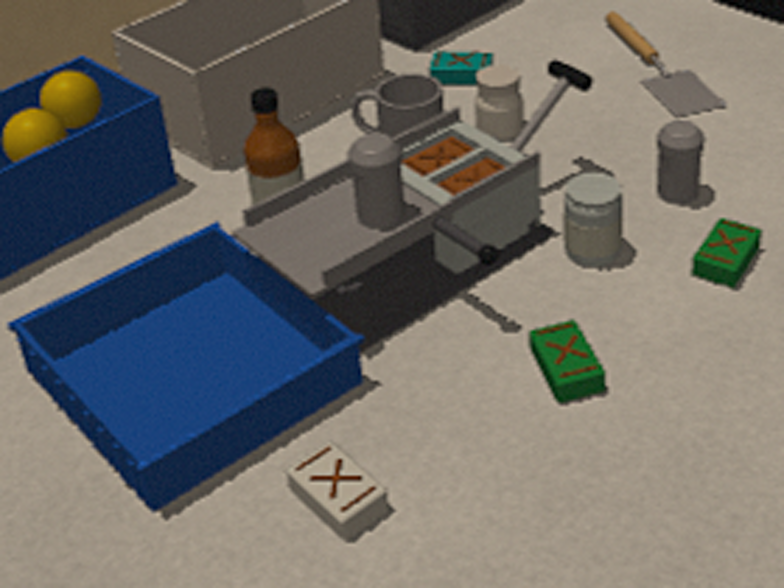

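The top view shows the press with the crate at the left (world +y) and the lever at the right. The handle points down in the image, towards the robot (−x). The shaker is on the plate at crop (273,220), and the other shaker stands at (532,345). There is free counter below the crate at about crop (170–250, 450). Next I'll fit the press pose from the depth clouds.

```bash
cat > h.py <<'E'
import numpy as np,cv2
def cloud(d):
    K=d["camera_matrix"];E=d["extrinsics"];z=d["depth"];v,u=np.mgrid[:480,:640]
    P=np.stack([(u-K[0,2])/K[0,0]*z,-(v-K[1,2])/K[1,1]*z,-z],-1)
    W=P@E[:3,:3].T+E[:3,3];W[z<=0]=np.nan
    return W
E
python3 - <<'E'
from h import *
C={c:cloud(np.load(c+"0.npz")) for c in ["top","side"]}
for c,W in C.items():
    m=((W[...,2]>0.070)&(W[...,2]<0.1)&(W[...,0]>0.2)&(W[...,0]<0.7)&(abs(W[...,1])<.45)).astype(np.uint8)
    n,l,st,ce=cv2.connectedComponentsWithStats(m,connectivity=4)
    for i in range(1,n):
        if st[i,4]>60:
            p=W[l==i];r=cv2.minAreaRect(p[:,:2].astype(np.float32)*1000)
            print(c,st[i].tolist(),np.round(np.median(p,0),3),np.round(r[0],1),np.round(r[1],1),round(r[2],2))
    col=np.load(c+"0.npz")["color"]
    hsv=cv2.cvtColor(col,cv2.COLOR_RGB2HSV)
    # brown biscuits
    m=((hsv[...,0]<18)&(hsv[...,1]>90)&(hsv[...,2]>70)).astype(np.uint8)
    n,l,st,ce=cv2.connectedComponentsWithStats(m)
    for i in range(1,n):
        if st[i,4]>80: p=W[l==i]; print(c,"brown",st[i].tolist(),np.round(np.nanmean(p,0),4),np.round(np.nanstd(p[:,2]),4))
def at(c,u,v,h=2): 
    return np.round(np.nanmedian(C[c][v-h:v+h+1,u-h:u+h+1].reshape(-1,3),0),3)
b={"shaker":(269,227),"sh2":(383,281),"can":(333,277),"salt":(373,199),"vin":(272,169),"ball":(278,275),"grip":(373,233),"crate":(208,222),"white":(199,294),"green1":(279,311),"green2":(358,321)}
for k,(u,v) in b.items(): print(k,at("top",u,v))
# highest per region, shaker dome/collar
for c,(u0,u1,v0,v1) in {"top":(255,290,210,250),"side":(270,296,234,276)}.items():
    p=C[c][v0:v1,u0:u1].reshape(-1,3);p=p[p[:,2]>0.135];print(c,"shaker",np.round(p.mean(0),4),np.round(p.min(0),3),np.round(p.max(0),3),len(p))
E
```

```text
top [230, 198, 105, 82, 4358] [0.589 0.067 0.078] [555.1  73.4] [273.  204.3] 80.89
top [345, 232, 18, 5, 78] [ 0.57  -0.121  0.086] [ 570.9 -120.4] [44.5 12.3] 81.97
top [324, 268, 20, 20, 303] [ 0.458 -0.066  0.075] [456.9 -67.5] [49.6 50.1] 89.58
top [375, 273, 18, 18, 242] [ 0.447 -0.197  0.078] [ 447. -197.] [44.5 43.9] 0.05
top brown [265, 167, 18, 17, 153] [0.7229 0.09   0.1046] 0.0052
top brown [452, 183, 22, 37, 228] [ 0.6789 -0.4286  0.0176] 0.0027
top brown [300, 212, 27, 18, 406] [ 0.6103 -0.0135  0.0732] 0.0035
top brown [297, 232, 28, 18, 419] [ 0.5563 -0.0078  0.0731] 0.0037
side [336, 222, 14, 17, 74] [ 0.57  -0.122  0.085] [ 571.  -121.8] [48.8 15.8] 85.46
side [232, 228, 110, 69, 3186] [0.582 0.098 0.078] [554.1  73.1] [271.6 202.7] 83.52
side [385, 233, 16, 11, 116] [ 0.445 -0.189  0.077] [ 446.8 -194.8] [41.6 40.2] 67.78
side [352, 252, 19, 12, 183] [ 0.458 -0.064  0.074] [458.4 -64.8] [49.9 50.6] 57.24
side brown [532, 175, 23, 12, 179] [ 0.4073 -1.4524 -0.206 ] 0.1342
side brown [367, 194, 18, 19, 103] [ 0.6746 -0.4228  0.0134] 0.0053
side brown [237, 231, 19, 23, 249] [0.7227 0.1032 0.1004] 0.0158
side brown [293, 239, 26, 14, 181] [ 0.612  -0.0145  0.0726] 0.0016
side brown [306, 246, 24, 14, 144] [ 0.5616 -0.0089  0.0735] 0.0042
shaker [0.573 0.092 0.159]
sh2 [ 0.447 -0.195  0.081]
can [ 0.459 -0.066  0.074]
salt [ 0.669 -0.174  0.07 ]
vin [0.727 0.089 0.149]
ball [0.462 0.076 0.087]
grip [ 0.565 -0.168  0.119]
crate [0.623 0.288 0.005]
white [0.418 0.298 0.025]
green1 [0.372 0.079 0.024]
green2 [ 0.346 -0.133  0.025]
top shaker [0.5746 0.0916 0.1541] [0.554 0.07  0.137] [0.601 0.117 0.163] 290
side shaker [0.5699 0.1018 0.1502] [0.553 0.077 0.135] [0.595 0.119 0.16 ] 246
```

```bash
cat >> h.py <<'E'
from scipy.spatial.transform import Rotation as Ro
import json,os
if os.path.exists("press.json"):
    O=json.load(open("press.json")); YAW=O["yaw"]; PO=np.array(O["o"])
    def pw(x,y,z): # press mm -> world m
        c,s=np.cos(YAW),np.sin(YAW); x,y,z=x/1e3,y/1e3,z/1e3
        return np.array([PO[0]+c*x-s*y,PO[1]+s*x+c*y,z])
def go(target,ydeg,s=None,base=None):
    """scaled slide/angular from present pose to TCP target, tool down, tool y at world angle ydeg"""
    if s is None:
        from bench import ctrl; s=ctrl.get_state()
    R=Ro.from_rotvec(s["tool_rot"]); a=np.radians(ydeg)
    y=np.array([np.cos(a),np.sin(a),0]);z=np.array([0,0,-1.]);x=np.cross(y,z)
    T=Ro.from_matrix(np.stack([x,y,z],1))
    sl=R.inv().apply(np.array(target)-s["position"])/.25
    an=np.degrees((R.inv()*T).as_rotvec())/30
    print("slide",np.round(sl,3).tolist(),"ang",np.round(an,3).tolist())
def st():
    from bench import ctrl; s=ctrl.get_state()
    print("t",round(s["time"],2),np.round(s["position"],4),"F",np.round(s["ft_force"],1),"w",round(s["grip_width"],3),"gf",round(s["grip_force"],1),"q7",round(s["joint_positions"][6],2)); return s
E
python3 - <<'E'
from h import *
from scipy.optimize import minimize
C={c:cloud(np.load(c+"0.npz")) for c in ["top","side"]}
P=[]
for c,W in C.items():
    p=W.reshape(-1,3); p=p[np.isfinite(p[:,0])]
    d=p[:,:2]-[.5833,-.0107]; c0,s0=np.cos(-.105),np.sin(-.105)
    q=np.c_[c0*d[:,0]+s0*d[:,1],-s0*d[:,0]+c0*d[:,1],p[:,2]]*1000
    b=(abs(q[:,0])<80)&(q[:,1]>-50)&(q[:,1]<200)&(q[:,2]>89)&(q[:,2]<97)
    for sg in (-1,1):
        f=q[b&(abs(q[:,0]-sg*59)<9)]
        k=np.polyfit(f[:,1],f[:,0],1); print(c,"fence",sg,len(f),"slope deg",round(np.degrees(k[0]),2),"x@80",round(np.polyval(k,80),1),"z",np.round(np.median(f[:,2]),1))
    g=q[(abs(q[:,0])<20)&(q[:,1]>120)&(abs(q[:,2]-78)<5)]; print(c,"lip y",np.round(np.percentile(g[:,1],[98,100]),1),"plate z",np.median(g[:,2]).round(1))
    g=q[(abs(q[:,0])<40)&(q[:,1]<-170+60)&(q[:,1]>-180)&(q[:,2]>100)]; print(c,"grip",g.mean(0).round(1),g.min(0).round(0),g.max(0).round(0))
    g=q[(q[:,0]<-80)&(q[:,0]>-140)&(q[:,1]>50)&(q[:,1]<100)&(q[:,2]>60)]; print(c,"handle",g.mean(0).round(1),g.min(0).round(0),g.max(0).round(0))
    g=q[(abs(q[:,0])<50)&(abs(q[:,1]-103)<50)&(q[:,2]>135)]; print(c,"shaker",((g.min(0)+g.max(0))/2).round(1),g.max(0).round(1))
    w=p[(p[:,2]>.012)&(p[:,1]<-.25)&(p[:,1]>-.5)&(p[:,0]>.5)&(p[:,0]<.75)]; print("spat",w.min(0).round(3),w.max(0).round(3))
E
```

```text
top fence -1 153 slope deg -0.97 x@80 -61.0 z 92.7
top fence 1 167 slope deg 0.47 x@80 57.2 z 92.9
top lip y [211.  213.4] plate z 77.8
top grip [  -1.9 -153.9  116. ] [ -25. -166.  101.] [  23. -127.  124.]
top handle [-111.9   73.5   84.7] [-140.   66.   78.] [-81.  81.  92.]
top shaker [-17.1 103.  149.8] [  6.5 126.9 162.9]
spat [ 0.608 -0.461  0.012] [ 0.732 -0.392  0.023]
side fence -1 193 slope deg -0.97 x@80 -60.3 z 91.9
side fence 1 139 slope deg 0.21 x@80 58.3 z 91.6
side lip y [213.8 215. ] plate z 76.8
side grip [  -3.1 -149.1  112.5] [ -26. -165.  101.] [  25. -126.  122.]
side handle [-113.8   78.4   82.4] [-139.   68.   75.] [-81.  84.  89.]
side shaker [-20.5 106.6 147.7] [-1.000e-01  1.282e+02  1.602e+02]
spat [ 0.624 -0.456  0.012] [ 0.735 -0.394  0.02 ]
```

```bash
echo '{"yaw":-0.1,"o":[0.5823,-0.0107]}' > press.json; python3 - <<'E'
from h import *
print("shaker",pw(-18,104,78),"grip",pw(0,-157,112),"handle",pw(-98,75,80))
st(); go([.43,-.38,.25],-46); go([.53,-.14,.25],-20)
E
```

```text
shaker [0.5747726  0.09457743 0.078     ] grip [ 0.56662615 -0.16691565  0.112     ] handle [0.4922771  0.07370899 0.08      ]
t 1.4 [ 0.1518 -0.632   0.2336] F [-0.6  0.5  0.2] w 0.993 gf 0.0 q7 -0.06
slide [1.317, -0.72, -0.066] ang [0.0, 0.0, -1.016]
slide [1.931, -1.56, -0.066] ang [0.0, 0.0, -1.883]
```

```bash
R='{"slide":[1,-0.55,-0.06],"angular":[0,0,-1],"claw":1}'; python3 -m inch '[{"slide":[1,-0.55,-0.06],"angular":[0,0,-1],"claw":1},{"slide":[1,-0.55,-0.06],"angular":[0,0,-1],"claw":1},{"slide":[1,-0.55,-0.06],"angular":[0,0,-1],"claw":1},{"slide":[1,-0.55,-0.06],"angular":[0,0,-1],"claw":1},{"slide":[1,-0.55,-0.06],"angular":[0,0,-1],"claw":1},{"slide":[1,-0.55,-0.06],"angular":[0,0,-1],"claw":1},{"slide":[1,-0.55,-0.06],"angular":[0,0,-1],"claw":1}]' 20; python3 -c "
from h import *
st(); go([.54,-.1,.25],-16); go([.575,.0946,.25],-5.7)"
```

```text
time: 2.1
position: [0.3688, -0.4346, 0.2495]
tool_rot: [2.911, 1.18, 0.006]
ft_force: [0.8, -0.1, -0.9]
grip_width: 0.999
grip_force: 0.0
t 2.1 [ 0.3688 -0.4346  0.2495] F [ 0.8 -0.1 -0.9] w 0.999 gf 0.0 q7 -0.02
slide [1.423, -0.484, 0.002] ang [0.005, -0.005, -0.996]
slide [2.066, -0.945, 0.003] ang [0.005, -0.005, -1.339]
```

```bash
python3 -m inch '[{"slide":[1,-0.45,0],"angular":[0,0,-1],"claw":1},{"slide":[1,-0.45,0],"angular":[0,0,-1],"claw":1},{"slide":[1,-0.45,0],"angular":[0,0,-1],"claw":1},{"slide":[1,-0.45,0],"angular":[0,0,-1],"claw":1},{"slide":[1,-0.45,0],"angular":[0,0,-1],"claw":1},{"slide":[1,-0.45,0],"angular":[0,0,-1],"claw":1},{"slide":[1,-0.45,0],"angular":[0,0,-1],"claw":1}]'; python3 -c "
from h import *
st(); go([.575,.0946,.25],-5.7)"
```

```text
time: 2.8
position: [0.4682, -0.1821, 0.2491]
tool_rot: [2.51, 1.889, 0.002]
ft_force: [0.6, 0.2, 0.9]
grip_width: 1.0
grip_force: 0.0
t 2.8 [ 0.4682 -0.1821  0.2491] F [0.6 0.2 0.9] w 1.0 gf 0.0 q7 0.03
slide [1.182, 0.104, -0.003] ang [0.002, -0.001, -0.346]
```

```bash
python3 -m inch '[{"slide":[1,0.1,0],"angular":[0,0,-0.346],"claw":1},{"slide":[1,0.1,0],"angular":[0,0,-0.346],"claw":1},{"slide":[1,0.1,0],"angular":[0,0,-0.346],"claw":1},{"slide":[1,0.1,0],"angular":[0,0,-0.346],"claw":1},{"slide":[1,0.1,0],"angular":[0,0,-0.346],"claw":1},{"slide":[1,0.1,0],"angular":[0,0,-0.346],"claw":1},{"slide":[1,0.1,0],"angular":[0,0,-0.346],"claw":1}]'; python3 - <<'E'
from h import *
from bench import ctrl
s=st(); im=ctrl.get_image("wrist"); cv2.imwrite("pics/w1.png",im["color"][:,:,::-1])
K=im["camera_matrix"];T=im["tool_from_camera"];print(np.round(K,1).tolist(),np.round(T,3).tolist())
def ray(u,v):
    dx,dy=(u-K[0,2])/K[0,0],(v-K[1,2])/K[1,1];r=np.hypot(dx,dy)+1e-9
    return np.array([np.sin(r)*dx/r,-np.sin(r)*dy/r,-np.cos(r)])
R=Ro.from_rotvec(s["tool_rot"])
for n in ["shaker","biscuit_a"]:
    for d in ctrl.find_in(n,"wrist")[:4]:
        b=d["bbox"];D=R.apply(T[:3,:3]@ray(*b[:2]));o=s["position"]+R.apply(T[:3,3])
        print(n,np.round(b),round(d["confidence"],2),[(z,np.round(o+D*(z-o[2])/D[2],3)) for z in (.074,.14)])
go([.575,.0946,.25],-5.7)
E
```

```text
time: 3.5
position: [0.5618, 0.046, 0.2481]
tool_rot: [-2.335, -2.101, 0.001]
ft_force: [-0.9, -1.2, -0.3]
grip_width: 1.0
grip_force: 0.0
t 3.5 [0.5618 0.046  0.2481] F [-0.9 -1.2 -0.3] w 1.0 gf 0.0 q7 -0.34
[[371.6, 0.0, 321.7], [0.0, 371.6, 239.2], [0.0, 0.0, 1.0]] [[0.0, 0.967, 0.255, 0.069], [1.0, -0.0, -0.0, -0.0], [-0.0, 0.255, -0.967, -0.152], [0.0, 0.0, 0.0, 1.0]]
shaker [335. 177.  73.  69.] 0.94 [(0.074, array([0.578, 0.084, 0.074])), (0.14, array([0.576, 0.091, 0.14 ]))]
biscuit_a [322. 275.  51.  62.] 0.85 [(0.074, array([ 0.556, -0.005,  0.074])), (0.14, array([0.559, 0.019, 0.14 ]))]
biscuit_a [153. 202.  66.  59.] 0.66 [(0.074, array([0.404, 0.083, 0.074])), (0.14, array([0.438, 0.089, 0.14 ]))]
biscuit_a [380. 273.  47.  66.] 0.61 [(0.074, array([ 0.611, -0.009,  0.074])), (0.14, array([0.603, 0.016, 0.14 ]))]
biscuit_a [170.  13.  58.  26.] 0.59 [(0.074, array([0.443, 0.261, 0.074])), (0.14, array([0.468, 0.232, 0.14 ]))]
slide [0.21, 0.031, -0.008] ang [-0.001, 0.003, -0.021]
```

View pics/w1.png

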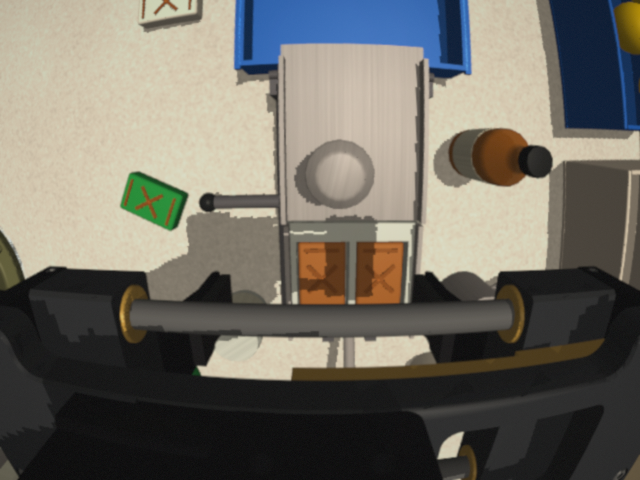

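The wrist view agrees with the clouds. The shaker is at px (337,175), the biscuits are at (322,275) and (380,273), and the handle ball is at (207,202). Now I'll descend on the shaker.

```bash
python3 -m inch '[{"slide":[0.205,0.03,0],"angular":[0,0,-0.02],"claw":1},{"slide":[0.205,0.03,0.15],"angular":[0,0,-0.02],"claw":1},{"slide":[0.205,0.03,0.3],"angular":[0,0,-0.02],"claw":1},{"slide":[0.205,0.03,0.45],"angular":[0,0,-0.02],"claw":1},{"slide":[0.205,0.03,0.544],"angular":[0,0,-0.02],"claw":1},{"slide":[0.205,0.03,0.544],"angular":[0,0,-0.02],"claw":1},{"slide":[0.205,0.03,0.544],"angular":[0,0,-0.02],"claw":1},{"slide":[0.205,0.03,0.544],"angular":[0,0,-0.02],"claw":0.2},{"slide":[0.205,0.03,0.544],"angular":[0,0,-0.02],"claw":-0.2},{"slide":[0.205,0.03,0.544],"angular":[0,0,-0.02],"claw":-0.3}]' 20;  python3 -m inch '[{"slide":[0,0,0],"angular":[0,0,0],"claw":-0.4},{"slide":[0,0,0],"angular":[0,0,0],"claw":-0.4},{"slide":[0,0,0],"angular":[0,0,0],"claw":-0.4}]'
```

```text
time: 4.65
position: [0.5753, 0.0965, 0.1139]
tool_rot: [2.325, 2.111, 0.002]
ft_force: [-0.4, -1.1, -0.3]
grip_width: 0.81
grip_force: 0.0
time: 4.95
position: [0.575, 0.0966, 0.1129]
tool_rot: [2.325, 2.112, 0.001]
ft_force: [0.8, -0.2, -0.5]
grip_width: 0.545
grip_force: 20.3
```

```bash
python3 -m inch '[{"slide":[0,0,-0.1],"angular":[0,0,0],"claw":-0.4},{"slide":[0,0,-0.2],"angular":[0,0,0],"claw":-0.4},{"slide":[0,0,-0.3],"angular":[0,0,0],"claw":-0.4},{"slide":[0,0,-0.4],"angular":[0,0,0],"claw":-0.4},{"slide":[0,0,-0.4],"angular":[0,0,0],"claw":-0.4}]';  python3 -c "
from h import *
st(); go([.415,.19,.21],-5.7); go([.415,.19,.037],-5.7)"
```

```text
time: 5.45
position: [0.5763, 0.0974, 0.2159]
tool_rot: [2.323, 2.11, 0.007]
ft_force: [0.2, -0.6, -0.0]
grip_width: 0.54
grip_force: 19.7
t 5.45 [0.5763 0.0974 0.2159] F [ 0.2 -0.6 -0. ] w 0.54 gf 19.7 q7 -0.46
slide [0.307, -0.678, 0.02] ang [0.011, -0.002, 0.007]
slide [0.306, -0.682, 0.712] ang [0.011, -0.002, 0.007]
```

```bash
python3 -m inch '[{"slide":[0.08,-0.17,0],"angular":[0,0,0],"claw":-0.4},{"slide":[0.15,-0.34,0],"angular":[0,0,0],"claw":-0.4},{"slide":[0.23,-0.51,0],"angular":[0,0,0],"claw":-0.4},{"slide":[0.306,-0.68,0.0],"angular":[0,0,0],"claw":-0.4},{"slide":[0.306,-0.68,0.1],"angular":[0,0,0],"claw":-0.4},{"slide":[0.306,-0.68,0.25],"angular":[0,0,0],"claw":-0.4},{"slide":[0.306,-0.68,0.4],"angular":[0,0,0],"claw":-0.4},{"slide":[0.306,-0.68,0.55],"angular":[0,0,0],"claw":-0.4},{"slide":[0.306,-0.68,0.65],"angular":[0,0,0],"claw":-0.4},{"slide":[0.306,-0.68,0.65],"angular":[0,0,0],"claw":-0.4}]';  python3 -c "
from h import *
from bench import ctrl
st(); go([.415,.19,.037],-5.7)
im=ctrl.get_image('side');cv2.imwrite('pics/s1.png',cv2.resize(im['color'][200:400,120:420,::-1],None,fx=2.5,fy=2.5))"
```

```text
time: 6.45
position: [0.4085, 0.1877, 0.0461]
tool_rot: [-2.321, -2.11, 0.012]
ft_force: [-1.2, -0.0, -1.1]
grip_width: 0.54
grip_force: 19.7
t 6.45 [0.4085 0.1877 0.0461] F [-1.2 -0.  -1.1] w 0.54 gf 19.7 q7 -0.73
slide [0.012, 0.025, 0.036] ang [-0.017, 0.004, 0.008]
```

View pics/s1.png

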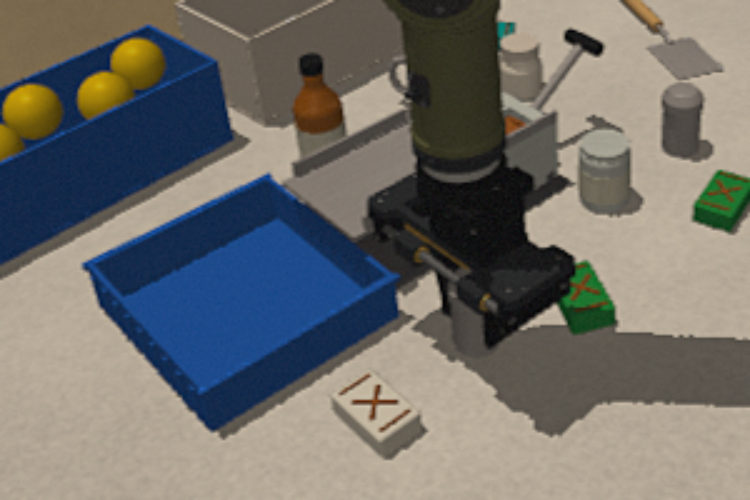

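The shaker is held upright just above the counter, at crop px (470,330). Next I'll lower it and check the contact force.

```bash
python3 -m inch '[{"slide":[0,0,0.02],"angular":[0,0,0],"claw":-0.4},{"slide":[0,0,0.03],"angular":[0,0,0],"claw":-0.4},{"slide":[0,0,0.04],"angular":[0,0,0],"claw":-0.4},{"slide":[0,0,0.04],"angular":[0,0,0],"claw":-0.4}]'
```

```text
time: 6.9
position: [0.413, 0.1889, 0.0404]
tool_rot: [2.325, 2.111, 0.001]
ft_force: [-0.5, 0.8, -0.6]
grip_width: 0.54
grip_force: 19.7
```

```bash
python3 -m inch '[{"slide":[0,0,0.008],"angular":[0,0,0],"claw":-0.4},{"slide":[0,0,0.012],"angular":[0,0,0],"claw":-0.4},{"slide":[0,0,0.016],"angular":[0,0,0],"claw":-0.4},{"slide":[0,0,0.016],"angular":[0,0,0],"claw":-0.4}]'
```

```text
time: 7.3
position: [0.4125, 0.1889, 0.0359]
tool_rot: [-2.326, -2.112, 0.0]
ft_force: [-0.6, -0.2, -0.7]
grip_width: 0.54
grip_force: 19.7
```

```bash
python3 -m inch '[{"slide":[0,0,0.004],"angular":[0,0,0],"claw":-0.4},{"slide":[0,0,0.008],"angular":[0,0,0],"claw":-0.4},{"slide":[0,0,0.008],"angular":[0,0,0],"claw":-0.4}]'
```

```text
time: 7.6
position: [0.4129, 0.1892, 0.0346]
tool_rot: [2.325, 2.112, -0.0]
ft_force: [-1.8, -0.1, 5.8]
grip_width: 0.538
grip_force: 19.8
```

```bash
python3 -m inch '[{"slide":[0,0,0],"angular":[0,0,0],"claw":0.1},{"slide":[0,0,0],"angular":[0,0,0],"claw":0.3},{"slide":[0,0,0],"angular":[0,0,0],"claw":0.8},{"slide":[0,0,0],"angular":[0,0,0],"claw":1},{"slide":[0,0,-0.1],"angular":[0,0,0],"claw":1},{"slide":[0,0,-0.25],"angular":[0,0,0],"claw":1},{"slide":[0,0,-0.45],"angular":[0,0,0],"claw":1},{"slide":[0,0,-0.6],"angular":[0,0,0],"claw":1},{"slide":[0,0,-0.6],"angular":[0,0,0],"claw":1}]';  python3 -c "
from h import *
st(); go(pw(0,-157,200),-5.7)"
```

```text
time: 8.5
position: [0.4159, 0.1904, 0.189]
tool_rot: [2.321, 2.108, 0.012]
ft_force: [-0.1, 1.0, -0.8]
grip_width: 0.995
grip_force: 0.0
t 8.5 [0.4159 0.1904 0.189 ] F [-0.1  1.  -0.8] w 0.995 gf 0.0 q7 -0.52
slide [-1.365, 0.738, -0.039] ang [0.019, -0.003, 0.006]
```

```bash
python3 -m inch '[{"slide":[-1,0.55,-0.04],"angular":[0,0,0],"claw":-1},{"slide":[-1,0.55,-0.04],"angular":[0,0,0],"claw":-1},{"slide":[-1,0.55,-0.04],"angular":[0,0,0],"claw":-1},{"slide":[-1,0.55,-0.04],"angular":[0,0,0],"claw":-1},{"slide":[-1,0.55,-0.04],"angular":[0,0,0],"claw":-1},{"slide":[-1,0.55,-0.04],"angular":[0,0,0],"claw":-1},{"slide":[-1,0.55,-0.04],"angular":[0,0,0],"claw":-1}]';  python3 -c "
from h import *
from bench import ctrl
st(); go(pw(0,-157,145),-5.7)
for c in ('side','top'):
    im=ctrl.get_image(c);W=cloud(im)
    p=W.reshape(-1,3);p=p[(abs(p[:,0]-.413)<.05)&(abs(p[:,1]-.19)<.05)&(p[:,2]>.03)]
    print(c,'shaker',p.min(0).round(3),p.max(0).round(3),len(p))
    p=W.reshape(-1,3);q=p[:,:2]-PO;cc,ss=np.cos(YAW),np.sin(YAW);q=np.c_[cc*q[:,0]+ss*q[:,1],-ss*q[:,0]+cc*q[:,1],p[:,2]]*1e3
    g=q[(abs(q[:,0])<40)&(q[:,1]<-135)&(q[:,1]>-180)&(q[:,2]>105)&(q[:,2]<125)]; print('grip',g.min(0).round(0),g.max(0).round(0),len(g))
"
```

```text
time: 9.2
position: [0.526, -0.0795, 0.1923]
tool_rot: [-2.335, -2.101, 0.002]
ft_force: [0.3, -0.2, -0.1]
grip_width: 0.452
grip_force: 0.0
t 9.2 [ 0.526  -0.0795  0.1923] F [ 0.3 -0.2 -0.1] w 0.452 gf 0.0 q7 -0.08
slide [-0.33, 0.199, 0.189] ang [-0.003, 0.001, -0.011]
side shaker [0.391 0.164 0.031] [0.435 0.211 0.083] 496
grip [ -26. -164.  105.] [  27. -138.  121.] 82
top shaker [0.391 0.162 0.03 ] [0.438 0.208 0.087] 286
grip [ -26. -166.  108.] [  24. -148.  124.] 138
```

```bash
python3 -m inch '[{"slide":[-0.33,0.2,0.1],"angular":[0,0,-0.01],"claw":-1},{"slide":[-0.33,0.2,0.16],"angular":[0,0,-0.01],"claw":-1},{"slide":[-0.33,0.2,0.19],"angular":[0,0,-0.01],"claw":-1},{"slide":[-0.33,0.2,0.22],"angular":[0,0,-0.01],"claw":-1},{"slide":[-0.335,0.2,0.25],"angular":[0,0,-0.01],"claw":-1},{"slide":[-0.35,0.2,0.28],"angular":[0,0,-0.01],"claw":-1},{"slide":[-0.365,0.2,0.31],"angular":[0,0,-0.01],"claw":-1},{"slide":[-0.38,0.2,0.34],"angular":[0,0,-0.01],"claw":-1},{"slide":[-0.39,0.2,0.37],"angular":[0,0,-0.01],"claw":-1}]';  python3 -c "
from h import *
st(); go(pw(0,-176,70),-5.7);go(pw(0,-175,86),-5.7)"
```

```text
time: 10.2
position: [0.5658, -0.1743, 0.1033]
tool_rot: [2.316, 2.119, -0.002]
ft_force: [-2.9, -3.3, 6.2]
grip_width: 0.002
grip_force: 3.3
t 10.2 [ 0.5658 -0.1743  0.1033] F [-2.9 -3.3  6.2] w 0.002 gf 3.3 q7 -0.01
slide [-0.046, -0.0, 0.133] ang [0.002, 0.006, 0.021]
slide [-0.042, -0.0, 0.069] ang [0.002, 0.006, 0.021]
```

```bash
python3 -m inch '[{"slide":[-0.02,0,0.03],"angular":[0,0,0],"claw":-1},{"slide":[-0.03,0,0.06],"angular":[0,0,0],"claw":-1},{"slide":[-0.035,0,0.09],"angular":[0,0,0],"claw":-1},{"slide":[-0.035,0,0.12],"angular":[0,0,0],"claw":-1},{"slide":[-0.035,0,0.14],"angular":[0,0,0],"claw":-1},{"slide":[-0.035,0,0.14],"angular":[0,0,0],"claw":-1}]';  python3 -c "
from h import *
st(); go(pw(0,-176,70),-5.7)"
```

```text
time: 10.8
position: [0.5653, -0.1826, 0.0696]
tool_rot: [2.319, 2.119, -0.002]
ft_force: [-10.0, 4.5, 23.7]
grip_width: 0.002
grip_force: 12.3
t 10.8 [ 0.5653 -0.1826  0.0696] F [-10.    4.5  23.7] w 0.002 gf 12.3 q7 -0.01
slide [-0.013, -0.001, -0.001] ang [-0.001, 0.002, 0.018]
```

```bash
python3 -m inch '[{"slide":[0,0,-0.15],"angular":[0,0,0],"claw":-1},{"slide":[0,0,-0.3],"angular":[0,0,0],"claw":-0.5},{"slide":[0,0,-0.4],"angular":[0,0,0],"claw":-0.1},{"slide":[0,0,-0.4],"angular":[0,0,0],"claw":-0.1}]';  python3 -c "
from h import *
from bench import ctrl
st(); go(pw(0,-64,150),-5.7);go(pw(0,-64,99),-5.7)
for c in ('side','top'):
    im=ctrl.get_image(c);W=cloud(im);hsv=cv2.cvtColor(im['color'],cv2.COLOR_RGB2HSV)
    p=W.reshape(-1,3);q=p[:,:2]-PO;cc,ss=np.cos(YAW),np.sin(YAW);q=np.c_[cc*q[:,0]+ss*q[:,1],-ss*q[:,0]+cc*q[:,1],p[:,2]]*1e3
    b=((hsv[...,0]<18)&(hsv[...,1]>90)&(hsv[...,2]>70)).ravel()
    for sg in (-27,27):
        g=q[b&(abs(q[:,0]-sg)<27)&(abs(q[:,1])<60)]; print(c,sg,len(g),np.percentile(g,[2,50,98],axis=0).round(0).tolist() if len(g) else 0)
    g=q[(abs(q[:,0])<40)&(q[:,1]<-135)&(q[:,1]>-200)&(q[:,2]>25)&(q[:,2]<125)]; print('grip',g.min(0).round(0) if len(g) else 0,g.max(0).round(0) if len(g) else 0,len(g))
    cv2.imwrite(f'pics/{c}2.png',cv2.resize(im['color'][190:400,150:430,::-1],None,fx=2.8,fy=2.8))
"
```

```text
time: 11.2
position: [0.568, -0.1846, 0.1702]
tool_rot: [2.314, 2.113, 0.005]
ft_force: [-0.1, 0.1, 0.4]
grip_width: 0.196
grip_force: 0.0
t 11.2 [ 0.568  -0.1846  0.1702] F [-0.1  0.1  0.4] w 0.196 gf 0.0 q7 0.04
slide [0.442, -0.009, 0.08] ang [0.015, 0.006, 0.016]
slide [0.443, -0.011, 0.284] ang [0.015, 0.006, 0.016]
side -27 328 [[-50.0, -32.0, 88.0], [-30.0, 10.0, 105.0], [-7.0, 38.0, 108.0]]
side 27 305 [[4.0, -32.0, 87.0], [23.0, 11.0, 105.0], [47.0, 38.0, 108.0]]
grip [ -27. -184.   42.] [  29. -139.   60.] 118
top -27 445 [[-48.0, -34.0, 102.0], [-28.0, -0.0, 107.0], [-8.0, 33.0, 111.0]]
top 27 437 [[5.0, -34.0, 101.0], [25.0, -0.0, 107.0], [46.0, 33.0, 112.0]]
grip [  -6. -149.   49.] [   4. -135.   58.] 18
```

View pics/side2.png

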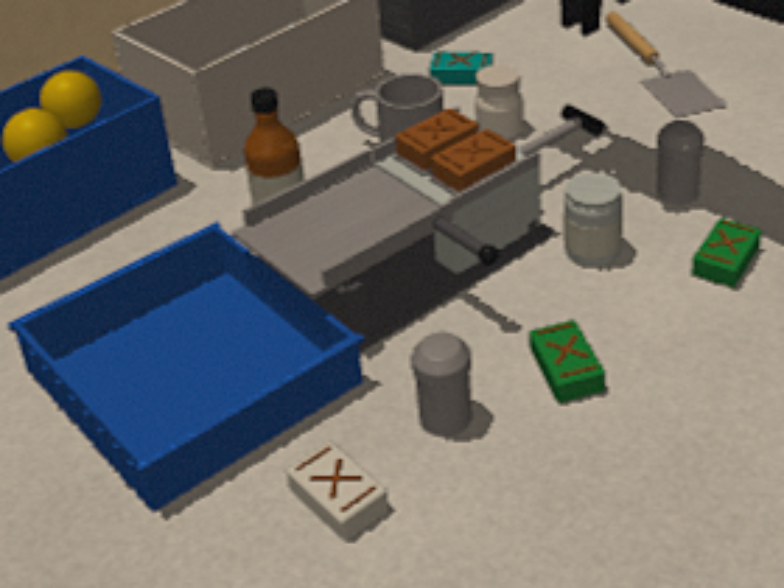

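The shaker stands on the counter at crop px (442,380). Both biscuits are raised at (437,137) and (472,157), and the lever is down. Now I'll get behind the biscuits.

```bash
python3 -m inch '[{"slide":[0.2,-0.016,0.04],"angular":[0,0,0.015],"claw":-0.1},{"slide":[0.443,-0.016,0.08],"angular":[0,0,0.015],"claw":-0.1},{"slide":[0.443,-0.016,0.08],"angular":[0,0,0.015],"claw":-0.1},{"slide":[0.443,-0.016,0.14],"angular":[0,0,0.015],"claw":-0.1},{"slide":[0.443,-0.016,0.2],"angular":[0,0,0.015],"claw":-0.1},{"slide":[0.443,-0.016,0.25],"angular":[0,0,0.015],"claw":-0.1},{"slide":[0.443,-0.016,0.28],"angular":[0,0,0.015],"claw":-0.1},{"slide":[0.443,-0.016,0.28],"angular":[0,0,0.015],"claw":-0.1}]';  python3 -c "
from h import *
st(); go(pw(-1.5,-64,99),-5.7);go(pw(-1.5,68,99),-5.7)"
```

```text
time: 12.1
position: [0.5699, -0.0742, 0.0945]
tool_rot: [-2.329, -2.105, 0.003]
ft_force: [-0.7, 0.0, -0.5]
grip_width: 0.451
grip_force: 0.0
t 12.1 [ 0.5699 -0.0742  0.0945] F [-0.7  0.  -0.5] w 0.451 gf 0.0 q7 -0.2
slide [0.002, 0.018, -0.018] ang [-0.006, -0.0, -0.003]
slide [0.53, 0.017, -0.018] ang [-0.006, -0.0, -0.003]
```

```bash
python3 -m inch '[{"slide":[0,0.018,-0.018],"angular":[0,0,0],"claw":-0.1},{"slide":[0.03,0.018,-0.018],"angular":[0,0,0],"claw":-0.1},{"slide":[0.06,0.018,-0.018],"angular":[0,0,0],"claw":-0.1},{"slide":[0.09,0.018,-0.018],"angular":[0,0,0],"claw":-0.1},{"slide":[0.12,0.018,-0.018],"angular":[0,0,0],"claw":-0.1},{"slide":[0.15,0.018,-0.018],"angular":[0,0,0],"claw":-0.1},{"slide":[0.18,0.018,-0.018],"angular":[0,0,0],"claw":-0.1},{"slide":[0.21,0.018,-0.018],"angular":[0,0,0],"claw":-0.1},{"slide":[0.24,0.018,-0.018],"angular":[0,0,0],"claw":-0.1},{"slide":[0.24,0.018,-0.018],"angular":[0,0,0],"claw":-0.1}]';  cat > bis.py <<'E'
from h import *
from bench import ctrl
s=st();cc,ss=np.cos(YAW),np.sin(YAW)
q=s["position"][:2]-PO;print("tcp press",np.round([cc*q[0]+ss*q[1],-ss*q[0]+cc*q[1]],4),np.round(s["position"][2],4))
for c in ('side','top'):
    im=ctrl.get_image(c);W=cloud(im);hsv=cv2.cvtColor(im['color'],cv2.COLOR_RGB2HSV)
    p=W.reshape(-1,3);q=p[:,:2]-PO;q=np.c_[cc*q[:,0]+ss*q[:,1],-ss*q[:,0]+cc*q[:,1],p[:,2]]*1e3
    b=((hsv[...,0]<18)&(hsv[...,1]>90)&(hsv[...,2]>60)).ravel()
    for sg in (-27,27):
        g=q[b&(abs(q[:,0]-sg)<27)&(q[:,1]>-60)&(q[:,1]<420)]; print(c,sg,len(g),np.percentile(g,[2,50,98],axis=0).round(0).tolist() if len(g)>5 else 0)
    cv2.imwrite(f'pics/{c}3.png',cv2.resize(im['color'][190:400,150:430,::-1],None,fx=2.8,fy=2.8))
E
python3 bis.py
```

```text
time: 13.1
position: [0.5815, -0.0111, 0.1009]
tool_rot: [-2.325, -2.111, -0.002]
ft_force: [-0.5, 0.9, 0.4]
grip_width: 0.449
grip_force: 0.0
t 13.1 [ 0.5815 -0.0111  0.1009] F [-0.5  0.9  0.4] w 0.449 gf 0.0 q7 -0.31
tcp press [-0.0008 -0.0005] 0.1009
side -27 449 [[-50.0, 17.0, 85.0], [-35.0, 55.0, 102.0], [-6.0, 85.0, 109.0]]
side 27 364 [[3.0, 13.0, 85.0], [19.0, 57.0, 104.0], [45.0, 85.0, 109.0]]
top -27 194 [[-48.0, 50.0, 98.0], [-30.0, 68.0, 103.0], [-7.0, 83.0, 108.0]]
top 27 89 [[1.0, 66.0, 78.0], [18.0, 77.0, 102.0], [47.0, 84.0, 106.0]]
```

```bash
python3 -m inch '[{"slide":[0.03,0,0],"angular":[0,0,0],"claw":-0.1},{"slide":[0.06,0,0],"angular":[0,0,0],"claw":-0.1},{"slide":[0.09,0,0],"angular":[0,0,0],"claw":-0.1},{"slide":[0.12,0,0],"angular":[0,0,0],"claw":-0.1},{"slide":[0.15,0,0],"angular":[0,0,0],"claw":-0.1},{"slide":[0.18,0,0],"angular":[0,0,0],"claw":-0.1},{"slide":[0.21,0,0],"angular":[0,0,0],"claw":-0.1},{"slide":[0.24,0,0],"angular":[0,0,0],"claw":-0.1},{"slide":[0.26,0,0],"angular":[0,0,0],"claw":-0.1},{"slide":[0.26,0,0],"angular":[0,0,0],"claw":-0.1}]'; python3 bis.py
```

```text
time: 14.2
position: [0.588, 0.0526, 0.1011]
tool_rot: [-2.326, -2.111, -0.001]
ft_force: [0.1, 0.1, 0.6]
grip_width: 0.452
grip_force: 0.0
t 14.2 [0.588  0.0526 0.1011] F [0.1 0.1 0.6] w 0.452 gf 0.0 q7 -0.43
tcp press [-0.0006  0.0635] 0.1011
side -27 455 [[-49.0, 80.0, 83.0], [-34.0, 120.0, 100.0], [-4.0, 149.0, 104.0]]
side 27 378 [[4.0, 79.0, 82.0], [21.0, 120.0, 100.0], [46.0, 149.0, 105.0]]
top -27 80 [[-45.0, 128.0, 97.0], [-31.0, 139.0, 101.0], [-7.0, 146.0, 107.0]]
top 27 0 0
```

View pics/side3.png

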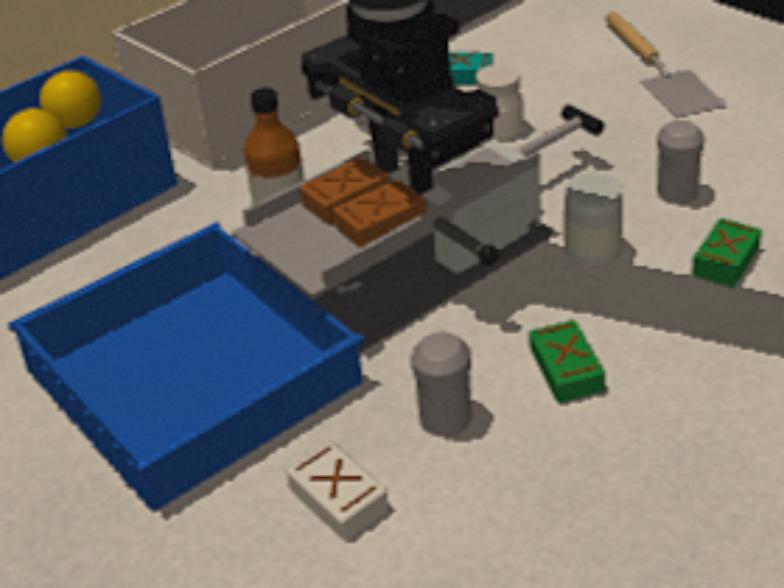

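Both biscuits lie on the level plate, spanning y ≈78–149 in the press frame (crop px (345,185) and (380,212)). I'll retreat, turn, and go to the handle.

```bash
python3 -m inch '[{"slide":[-0.05,0,0],"angular":[0,0,0],"claw":-0.1},{"slide":[-0.08,0,-0.1],"angular":[0,0,0],"claw":-0.1},{"slide":[-0.08,0,-0.25],"angular":[0,0,0],"claw":0.2},{"slide":[-0.05,-0.1,-0.4],"angular":[0,0,-0.3],"claw":0.2},{"slide":[-0.03,-0.2,-0.4],"angular":[0,0,-0.6],"claw":0.2},{"slide":[0,-0.3,-0.4],"angular":[0,0,-0.9],"claw":0.2},{"slide":[0.03,-0.4,-0.4],"angular":[0,0,-1],"claw":0.2},{"slide":[0.03,-0.4,-0.4],"angular":[0,0,-1],"claw":0.2}]'; python3 -m inch '[{"slide":[0,0,0],"angular":[0,0,-0.3],"claw":0.2},{"slide":[0,0,0],"angular":[0,0,-0.6],"claw":0.2},{"slide":[0,0,0],"angular":[0,0,-0.9],"claw":0.2},{"slide":[0,0,0],"angular":[0,0,-1],"claw":0.2},{"slide":[0,0,0],"angular":[0,0,-1],"claw":0.2}]'; python3 -c "
from h import *
st(); go(pw(-102,75,180),84.3)"; python3 bis.py
```

```text
time: 15.1
position: [0.4868, 0.0687, 0.2012]
tool_rot: [1.7, 2.641, -0.004]
ft_force: [-0.3, -0.2, -0.7]
grip_width: 0.603
grip_force: 0.0
time: 15.6
position: [0.4898, 0.067, 0.2011]
tool_rot: [0.965, 2.989, -0.0]
ft_force: [0.6, 0.3, -0.3]
grip_width: 0.605
grip_force: 0.0
t 15.6 [0.4898 0.067  0.2011] F [ 0.6  0.3 -0.3] w 0.605 gf 0.0 q7 0.73
slide [0.022, 0.019, 0.084] ang [0.0, 0.001, -1.003]
t 15.6 [0.4898 0.067  0.2011] F [ 0.6  0.3 -0.3] w 0.605 gf 0.0 q7 0.73
tcp press [-0.0997  0.0681] 0.2011
side -27 456 [[-49.0, 79.0, 83.0], [-33.0, 119.0, 100.0], [-5.0, 149.0, 103.0]]
side 27 375 [[4.0, 77.0, 81.0], [21.0, 119.0, 100.0], [47.0, 149.0, 103.0]]
top -27 0 0
top 27 70 [[7.0, 76.0, 97.0], [31.0, 81.0, 102.0], [47.0, 91.0, 105.0]]
```

```bash
python3 -m inch '[{"slide":[0.022,0.02,0],"angular":[0,0,-0.3],"claw":0.2},{"slide":[0.022,0.02,0],"angular":[0,0,-0.6],"claw":0.2},{"slide":[0.022,0.02,0.05],"angular":[0,0,-0.9],"claw":0.2},{"slide":[0.022,0.02,0.1],"angular":[0,0,-1],"claw":0.2},{"slide":[0.022,0.02,0.1],"angular":[0,0,-1],"claw":0.2}]'; python3 -c "
from h import *
st(); go(pw(-102,75,72),84.3)"
```

```text
time: 16.2
position: [0.4867, 0.075, 0.1746]
tool_rot: [-0.158, -3.135, 0.0]
ft_force: [0.3, 0.1, 0.3]
grip_width: 0.603
grip_force: 0.0
t 16.2 [0.4867 0.075  0.1746] F [0.3 0.1 0.3] w 0.603 gf 0.0 q7 1.21
slide [-0.008, -0.003, 0.411] ang [-0.0, -0.005, -0.002]
```

```bash
python3 -m inch '[{"slide":[-0.008,-0.003,0.1],"angular":[0,0,0],"claw":0.2},{"slide":[-0.008,-0.003,0.2],"angular":[0,0,0],"claw":0.2},{"slide":[-0.008,-0.003,0.3],"angular":[0,0,0],"claw":0.2},{"slide":[-0.008,-0.003,0.38],"angular":[0,0,0],"claw":0.2},{"slide":[-0.008,-0.003,0.405],"angular":[0,0,0],"claw":0.2},{"slide":[-0.008,-0.003,0.405],"angular":[0,0,0],"claw":0.2}]' 12; python3 -c "
from h import *
st(); go(pw(-102,75,72),84.3)"
```

```text
time: 16.8
position: [0.4893, 0.0746, 0.0745]
tool_rot: [-0.158, -3.136, -0.0]
ft_force: [-0.7, 0.1, 0.6]
grip_width: 0.6
grip_force: 0.0
t 16.8 [0.4893 0.0746 0.0745] F [-0.7  0.1  0.6] w 0.6 gf 0.0 q7 1.1
slide [0.004, -0.002, 0.01] ang [0.0, -0.003, -0.002]
```

```bash
python3 -m inch '[{"slide":[0,0,0.006],"angular":[0,0,0],"claw":-0.3},{"slide":[0,0,0.006],"angular":[0,0,0],"claw":-0.7},{"slide":[0,0,0.006],"angular":[0,0,0],"claw":-0.85},{"slide":[0,0,0.006],"angular":[0,0,0],"claw":-0.85},{"slide":[0,0,0.006],"angular":[0,0,0],"claw":-0.9},{"slide":[0,0,0.006],"angular":[0,0,0],"claw":-0.9},{"slide":[0,0,0.006],"angular":[0,0,0],"claw":-0.9},{"slide":[0,0,0.006],"angular":[0,0,0],"claw":-0.9}]' 12; python3 bis.py; python3 -c "
import numpy as np
for t in (.1,.2,.3,.4,.5,.6,.7,.8,.9,1.0,1.1,1.15):
    y=-112*np.cos(t)+10*np.sin(t)+112; z=112*np.sin(t)+10*np.cos(t)-10; print(t,round(y/250,3),round(-z/250,3))"
```

```text
time: 17.6
position: [0.4896, 0.0737, 0.0734]
tool_rot: [-0.156, -3.138, 0.002]
ft_force: [-2.1, -3.6, 2.4]
grip_width: 0.132
grip_force: 12.0
t 17.6 [0.4896 0.0737 0.0734] F [-2.1 -3.6  2.4] w 0.132 gf 12.0 q7 1.1
tcp press [-0.1007  0.0747] 0.0734
side -27 138 [[-45.0, 129.0, 83.0], [-29.0, 144.0, 97.0], [-5.0, 150.0, 104.0]]
side 27 262 [[5.0, 78.0, 83.0], [28.0, 132.0, 100.0], [47.0, 149.0, 104.0]]
top -27 5 0
top 27 206 [[7.0, 76.0, 97.0], [36.0, 94.0, 102.0], [48.0, 145.0, 106.0]]
0.1 0.006 -0.045
0.2 0.017 -0.088
0.3 0.032 -0.131
0.4 0.051 -0.171
0.5 0.074 -0.21
0.6 0.101 -0.246
0.7 0.131 -0.279
0.8 0.165 -0.309
0.9 0.201 -0.336
1.0 0.24 -0.359
1.1 0.28 -0.377
1.15 0.302 -0.385
```

```bash
python3 -m inch '[{"slide":[0,0.003,-0.022],"angular":[0,0,0],"claw":-0.9},{"slide":[0,0.006,-0.045],"angular":[0,0,0],"claw":-0.9},{"slide":[0,0.011,-0.067],"angular":[0,0,0],"claw":-0.9},{"slide":[0,0.017,-0.088],"angular":[0,0,0],"claw":-0.9},{"slide":[0,0.024,-0.11],"angular":[0,0,0],"claw":-0.9},{"slide":[0,0.032,-0.131],"angular":[0,0,0],"claw":-0.9},{"slide":[0,0.032,-0.131],"angular":[0,0,0],"claw":-0.9}]'; python3 bis.py
```

```text
time: 18.4
position: [0.4903, 0.0811, 0.1065]
tool_rot: [-0.156, -3.138, 0.004]
ft_force: [-0.1, -7.9, -0.4]
grip_width: 0.13
grip_force: 12.0
t 18.4 [0.4903 0.0811 0.1065] F [-0.1 -7.9 -0.4] w 0.13 gf 12.0 q7 1.12
tcp press [-0.1007  0.0822] 0.1065
side -27 215 [[-48.0, 122.0, 95.0], [-37.0, 145.0, 113.0], [-4.0, 158.0, 119.0]]
side 27 249 [[5.0, 97.0, 96.0], [25.0, 139.0, 116.0], [48.0, 158.0, 129.0]]
top -27 1 0
top 27 156 [[7.0, 85.0, 111.0], [34.0, 97.0, 128.0], [48.0, 154.0, 134.0]]
```

```bash
python3 -m inch '[{"slide":[0,0.019,-0.04],"angular":[0,0,0],"claw":-0.9},{"slide":[0,0.042,-0.079],"angular":[0,0,0],"claw":-0.9},{"slide":[0,0.069,-0.115],"angular":[0,0,0],"claw":-0.9},{"slide":[0,0.099,-0.148],"angular":[0,0,0],"claw":-0.9},{"slide":[0,0.133,-0.178],"angular":[0,0,0],"claw":-0.9},{"slide":[0,0.169,-0.205],"angular":[0,0,0],"claw":-0.9},{"slide":[0,0.208,-0.228],"angular":[0,0,0],"claw":-0.9},{"slide":[0,0.208,-0.228],"angular":[0,0,0],"claw":-0.9},{"slide":[0,0.208,-0.228],"angular":[0,0,0],"claw":-0.9},{"slide":[0,0.208,-0.228],"angular":[0,0,0],"claw":-0.9}]'; python3 bis.py
```

```text
time: 19.5
position: [0.496, 0.1321, 0.1656]
tool_rot: [0.157, 3.137, -0.008]
ft_force: [-5.7, -10.2, 17.5]
grip_width: 0.135
grip_force: 12.0
t 19.5 [0.496  0.1321 0.1656] F [ -5.7 -10.2  17.5] w 0.135 gf 12.0 q7 1.05
tcp press [-0.1002  0.1334] 0.1656
side -27 473 [[-42.0, 250.0, 14.0], [-34.0, 288.0, 47.0], [-1.0, 316.0, 65.0]]
side 27 281 [[2.0, 252.0, 26.0], [24.0, 299.0, 47.0], [44.0, 320.0, 60.0]]
top -27 0 0
top 27 0 0
```

View pics/side3.png

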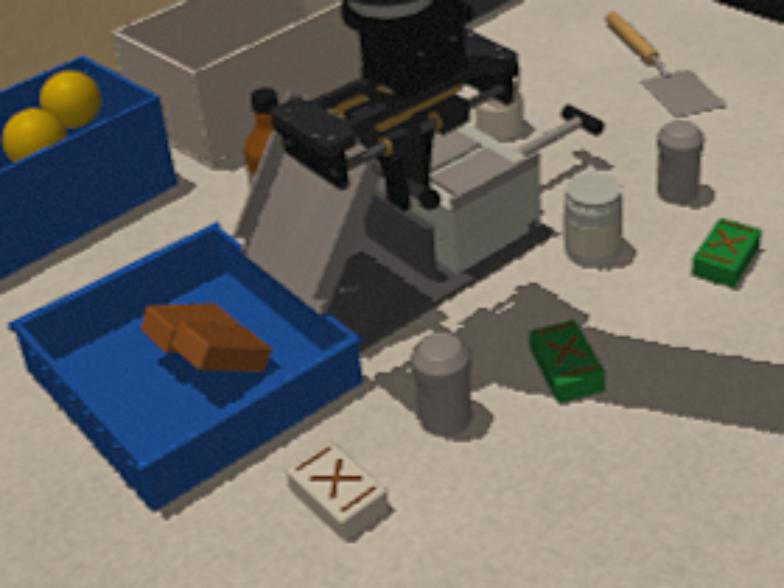

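Both biscuits are dropping into the crate at crop px (205,335), and the plate is tipped about 1 rad. I'll lower the plate along the same arc.

```bash
python3 -m inch '[{"slide":[0,0,0],"angular":[0,0,0],"claw":-0.9},{"slide":[0,0,0],"angular":[0,0,0],"claw":-0.9},{"slide":[0,-0.039,0.023],"angular":[0,0,0],"claw":-0.9},{"slide":[0,-0.075,0.05],"angular":[0,0,0],"claw":-0.9},{"slide":[0,-0.109,0.08],"angular":[0,0,0],"claw":-0.9},{"slide":[0,-0.139,0.113],"angular":[0,0,0],"claw":-0.9},{"slide":[0,-0.166,0.149],"angular":[0,0,0],"claw":-0.9},{"slide":[0,-0.189,0.188],"angular":[0,0,0],"claw":-0.9},{"slide":[0,-0.208,0.228],"angular":[0,0,0],"claw":-0.9},{"slide":[0,-0.208,0.228],"angular":[0,0,0],"claw":-0.9}]'; python3 -c "
from h import *
st(); go(pw(-101,74.7,73.4),84.3)"; python3 bis.py
```

```text
time: 20.6
position: [0.4909, 0.0814, 0.1052]
tool_rot: [0.157, 3.137, -0.0]
ft_force: [2.1, -5.6, 1.0]
grip_width: 0.132
grip_force: 12.0
t 20.6 [0.4909 0.0814 0.1052] F [ 2.1 -5.6  1. ] w 0.132 gf 12.0 q7 1.12
slide [0.004, -0.031, 0.127] ang [-0.0, 0.002, -0.001]
t 20.6 [0.4909 0.0814 0.1052] F [ 2.1 -5.6  1. ] w 0.132 gf 12.0 q7 1.12
tcp press [-0.1002  0.0825] 0.1052
side -27 585 [[-43.0, 264.0, 9.0], [-31.0, 301.0, 27.0], [-1.0, 333.0, 31.0]]
side 27 397 [[2.0, 264.0, 16.0], [22.0, 302.0, 28.0], [44.0, 333.0, 31.0]]
top -27 367 [[-41.0, 261.0, 24.0], [-21.0, 295.0, 28.0], [-2.0, 328.0, 33.0]]
top 27 397 [[1.0, 262.0, 24.0], [23.0, 295.0, 28.0], [45.0, 329.0, 33.0]]
```

Both biscuits lie flat in the crate. Next I'll finish lowering the plate and release the handle.

```bash
python3 -m inch '[{"slide":[0,-0.015,0.043],"angular":[0,0,0],"claw":-0.9},{"slide":[0,-0.026,0.086],"angular":[0,0,0],"claw":-0.9},{"slide":[0,-0.032,0.128],"angular":[0,0,0],"claw":-0.9},{"slide":[0,-0.032,0.13],"angular":[0,0,0],"claw":-0.9},{"slide":[0,-0.032,0.13],"angular":[0,0,0],"claw":-0.9}]'; python3 -m inch '[{"slide":[0,0,0],"angular":[0,0,0],"claw":-0.7},{"slide":[0,0,0],"angular":[0,0,0],"claw":-0.4},{"slide":[0,0,0],"angular":[0,0,0],"claw":0.1},{"slide":[0,0,0],"angular":[0,0,0],"claw":0.2},{"slide":[0,0,0],"angular":[0,0,0],"claw":0.2},{"slide":[0,0,-0.15],"angular":[0,0,0],"claw":0.2},{"slide":[0,0,-0.3],"angular":[0,0,0],"claw":0.2},{"slide":[0,0,-0.45],"angular":[0,0,0],"claw":0.2},{"slide":[-0.3,0,-0.6],"angular":[0,0,0],"claw":0.2},{"slide":[-0.3,0,-0.6],"angular":[0,0,0],"claw":0.2}]'; python3 bis.py
```

```text
time: 21.2
position: [0.4901, 0.0739, 0.0731]
tool_rot: [0.156, 3.137, -0.001]
ft_force: [2.4, -5.6, -1.2]
grip_width: 0.134
grip_force: 12.0
time: 22.2
position: [0.5668, 0.0668, 0.2273]
tool_rot: [0.156, 3.131, -0.003]
ft_force: [1.1, -0.2, 0.5]
grip_width: 0.595
grip_force: 0.0
t 22.2 [0.5668 0.0668 0.2273] F [ 1.1 -0.2  0.5] w 0.595 gf 0.0 q7 1.15
tcp press [-0.0231  0.0756] 0.2273
side -27 594 [[-43.0, 128.0, 8.0], [-31.0, 300.0, 27.0], [-1.0, 333.0, 302.0]]
side 27 402 [[2.0, 264.0, 16.0], [22.0, 301.0, 28.0], [44.0, 333.0, 30.0]]
top -27 369 [[-41.0, 261.0, 24.0], [-21.0, 295.0, 28.0], [-1.0, 328.0, 33.0]]
top 27 398 [[1.0, 262.0, 23.0], [23.0, 295.0, 28.0], [45.0, 329.0, 34.0]]
```

View pics/side3.png

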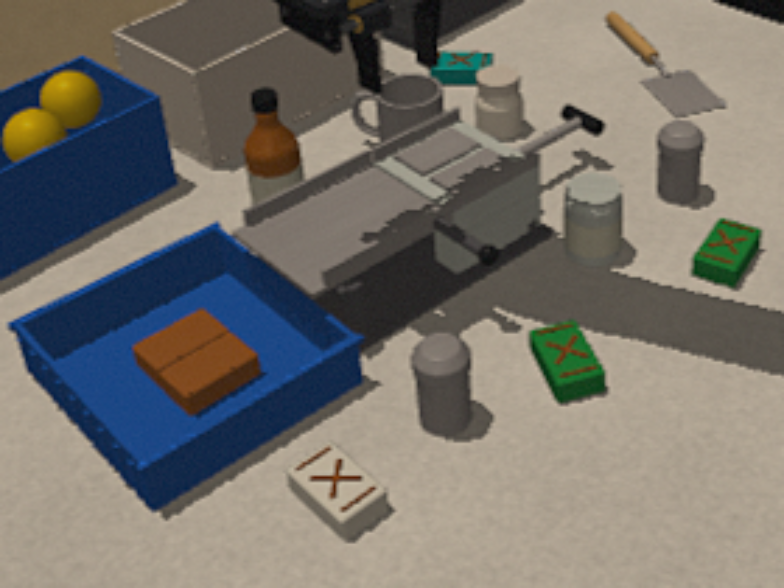

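The biscuits lie flat, face down, in the crate at crop px (195,360). Their undersides are at about z 0.03, which is within the limit. The plate is level, the lever is down and the shaker is upright, so I'll hand it in.

```bash
python3 -c "
from bench import ctrl
print(ctrl.close_job())"
```

```text
the job is handed in; nothing more can be done
None
```

I handed in the job at about 22 s, and no verdict came back: the last pictures show both biscuits at rest in the blue crate (they landed face down), the plate level, the lever down, the shaker upright on the counter and no sign of a bystander having moved.

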